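# Turn a power module to its blue terminals on a contact tester

### The job

The red terminal face of the aluminium module on the tester's bed has already been checked. Turn the module so that its blue face sits flush against the white contact bar, centred on the bar's black patch, and let go of it; only then press the orange plunger head down to its stop to take the reading and let it come back up. Leave the module standing there with the blue face against the bar, and do not disturb the other things on the bench.

Things in the scene. Friction and masses are not known exactly. Their poses are not given: they have to be found in the camera images.
- tester: Contact tester, fixed. Origin on the bench surface, z up, x from the bed towards the bar and housing. Bed: bare flat dark steel plate, top at z = 12 mm, x -150 to 25, y -75 to 75 mm. Grey housing behind the bar: x 39 to 160, y -75 to 75, top at z = 66 mm. A module flush and centred has its origin at (0, 0, 12) mm.
- bar_face (a point): Middle of the white contact bar's upright face, at (25, 0, 35) mm in the tester's frame, axes as the tester's; the face looks to -x. The bar spans y -50 to 50 mm, top at z = 52 mm. A black patch 50 mm wide with three brass contacts marks its middle (the bar's top is black there too).
- module: Loose aluminium block, 50 x 50 mm, 46 mm high, about 0.25 kg, on the tester's bed. Origin: centre of its underside, z up. +x face: red plate, +y face: blue plate, each with three brass contacts; the others are bare. Both show on its top as 11 mm wide bands. At the start it stands back from the bar, red face roughly towards it.
- blue_face (a point): Centre of the module's blue face, at (0, 25, 23) mm in the module's frame, axes as the module's.
- plunger_top (a point): Centre of the top of the orange plunger head, a round knob of 38 mm diameter on top of the tester's housing, at (95, 0, 110) mm in the tester's frame when up. It moves straight down.
- plunger (a joint): Plunger travel in m: 0 = up, 0.012 = at its stop. A spring (2 N at the top, 6 N at the stop) brings it back up.
- reel: Bystander: solder reel, 60 mm diameter, 40 mm high, standing on the bench beside the tester on its +y side. Origin under its centre.
- screwdriver: Bystander: screwdriver with yellow handle lying on the bench beside the tester on its -y side. Origin at its underside.
- bottle: Bystander: white bottle, 60 mm diameter, 150 mm high. Origin under its centre.
- jar: Bystander: amber jar with green cap, 60 mm diameter, 60 mm high. Origin under its centre.
- spare1: Bystander: black module, 50 x 50 x 46 mm, in the blue tray. Origin under its centre.
- spare2: Bystander: black module, 50 x 50 x 46 mm, in the blue tray. Origin under its centre.

How it is judged (in metres and radians):
On the way, in this order (a step that is already met when the one before it is completed fails the run):
1. the module stands on the bed with its blue face flush against the contact bar, let go, with the plunger still up (x of blue_face in the frame of tester between 0.0205 and 0.03 m and y of blue_face in the frame of tester between -0.015 and 0.015 m and z of blue_face in the frame of tester between 0.03 and 0.041 m and angle between the y axis of module and the x axis of tester, either way round below 0.1 rad and angle between module's own z axis and vertical below 0.08 rad and value of joint plunger below 0.003 m and contact force between the fingers and module below 0.1 N), for 0.2 s.
2. the plunger is pressed down to its stop while the blue face is flush against the bar (x of blue_face in the frame of tester between 0.0205 and 0.03 m and y of blue_face in the frame of tester between -0.015 and 0.015 m and z of blue_face in the frame of tester between 0.03 and 0.041 m and angle between the y axis of module and the x axis of tester, either way round below 0.1 rad and angle between module's own z axis and vertical below 0.08 rad and value of joint plunger above 0.0105 m), for 0.1 s.
At the end, for the whole second after the job is handed in: The module stands upright on the bed at rest, its blue face within 4.5 mm of the contact bar, square to it within 0.1 rad, and centred on it within 15 mm; the plunger has been pressed to within 1.5 mm of its stop and is back up (x of blue_face in the frame of tester between 0.0205 and 0.03 m and y of blue_face in the frame of tester between -0.015 and 0.015 m and z of blue_face in the frame of tester between 0.03 and 0.041 m and angle between the y axis of module and the x axis of tester, either way round below 0.1 rad and angle between module's own z axis and vertical below 0.08 rad and value of joint plunger below 0.002 m and linear speed of module below 0.01 m/s); the robot touches nothing.
It fails at once if the plunger is pressed while the blue face is not flush against the bar (value of joint plunger above 0.006 m and not (x of blue_face in the frame of tester between 0.0205 and 0.03 m and y of blue_face in the frame of tester between -0.015 and 0.015 m and z of blue_face in the frame of tester between 0.03 and 0.041 m and angle between the y axis of module and the x axis of tester, either way round below 0.1 rad and angle between module's own z axis and vertical below 0.08 rad)).
It fails at once if another thing on the bench is moved by more than 30 mm (distance of any of reel, screwdriver, bottle, jar, spare1, spare2 from where it was at the start of the episode above 0.03 m).
It also fails if it takes over 37 s, if anything falls off the work surface, if the arm or the gripper's body presses on something with over 40 N, if the wrist force passes 120 N, or if a joint passes its speed limit or range.

### The arm

A 6-joint arm with a two-finger parallel gripper is mounted at the origin on the work surface. World frame = base frame: x ahead of the robot, y to its left, z up, the work surface at z = 0. Lengths are in m, angles in degrees, forces in N, time in s.
With the tool pointing down it reaches from about 0.375 to 0.9 m from the base axis. Payload 3.1 kg.
Tool frame: the origin (TCP) lies on the centre line of the jaws, within the pads' length; the fingertips stand 19 mm ahead of it and the grasp point (between the pads) is the TCP (tips_ahead is the distance from the TCP to the fingertips, in m); z points along the fingers, y is the line along which they close (so a half turn about z gives the same grasp; the last joint's range is limited). The gripper opens to 87 mm and grips with 3 to 60 N. Pads are 19 mm wide; open, the fingers measure 117 mm over their backs; the gripper's body (75 mm by 190 mm) begins 51 mm behind the grasp point.
Start: joints at [58.47, 30.224, 82.088, -0, 67.689, -10.227], TCP at [0.227, 0.582, 0.242] pointing down, gripper open.
Joint ranges: [-176.69, 176.69], [-43.24, 126.21], [12.49, 139.97], [-82, 262], [0, 151.66], [-163.58, 163.58]. Speed limits (degrees/s): [159.86, 159.86, 180, 180, 180, 180].

### API

Orientations are given as a 3x3 rotation matrix whose columns are the frame's x, y, z axes.
In Python, from rig import read_state, capture, hand_in, trace, landmark_of, tips_ahead gives the robot as it stands.
- The arm moves only by the shell command python3 -m jog 'ROWS'. ROWS is JSON, a list of rows, each an object of numbers: "tx", "ty", "tz": the shift along the tool's x, y, z in cm; "roll": the turn about the tool's z in rad; "jaw": the opening, from 0 (shut) to 1 (fully open). A call has 1 to 8 rows; each row shifts and turns the commanded pose from where the row before left it, along the tool's axes as they then stand; what a row does not reach is not made up. A row lasts 1/10 s, in which the tool goes at most 50 mm and 8.59 degrees, less where a joint would pass 70% of its speed; a pose out of reach is approached as far as the arm can. A call with a gripper value outside its range is refused whole. The fingers move at their own pace and stop on an object; the grip force is fixed at half the most. Time passes only in rows, so rows that do not move let the fingers close. It gives the time, the measured TCP pose, the force, the opening and the grip force at its end, in the units of the state.
- read_state(): the state, without advancing time (a new reading comes with each control period).
- capture(name): name is "side" or "top"; returns a dict with "img" (480x640x3 uint8, red, green, blue), "vertical_fov" (degrees; the focal length in pixels is half the picture's height over the tangent of half this angle, whatever the lens; pixels are square), "cx", "cy" (the principal point, pixels), "k1" (the pictures are not rectified: a ray, as slopes to the right and down, at radius r is drawn at 1 + k1 r^2 times it, then the intrinsics apply), "cam_to_world" (4x4, takes a point from camera to world coordinates). Camera axes: x right, y up, looking along -z (the intrinsics and any distortion apply to the point x, -y, -z); pixel columns grow to the right and rows downward; lengths in m; the calibration is good to about 2 mm. A picture is of the moment at which its call begins. There is no depth.
- hand_in(): hands the job in; it is judged then, once.
Trained networks look in the newest picture that a camera, given by its name, has taken for a name from the list of things; names that differ only in an ending like _2 or _b are one class to them, and where a whole thing is asked for, a point or a joint stands for the part that bears it (a point fixed in the world has none). Each returns a list of dicts, best first, with "p" (0 to 1); they miss things now and then, are a little off and sometimes report something else, mostly with a low value. They report only what shows in the picture. A call takes as long as a camera call.
- trace(camera, thing): "pixels" (480x640 bool, what is visible of it) and "bbox" ([left, top, width, height] in pixels, round what is visible of it).
- landmark_of(camera, thing): "point" ([row, column] in pixels: a listed point, or the origin of a listed thing).
The state is a dict: "time_s": time; "joint_positions": joint angles; "qvel": joint speeds; "tau": joint torques, N m; "position": TCP position; "tcp_rot": TCP orientation; "force": force on the tool from outside, world axes, zero at the start; "moment": the same for the moment, N m; "opening": opening from 0.0 (shut) to 1.0 (fully open); "grasp_force": force on a finger pad.
Only numpy, scipy, OpenCV 4.12 (cv2) and the standard library are available. Lean on these libraries where they do the work, as an engineer would, in place of code of your own. Each camera call takes 0.05 s, during which the arm holds its last target. There are 200 camera calls.

## Working session

There is one attempt and no reset: what is moved stays moved. The work goes in short steps, Python scripts to look and compute and a shell command to move; the robot and the scene stay as the last step left them, time stands still between calls to the robot, and variables do not carry over. Pictures are saved under pics/ and viewed, at most 10 in all, crops included, and the job is handed in when it is done.

```bash
mkdir -p pics
cat > h.py <<'E'
import numpy as np, cv2
from rig import *
def save(n,f):
    c=capture(n); cv2.imwrite('pics/'+f,c['img'][:,:,::-1]); return c
def K(c):
    f=240/np.tan(np.radians(c['vertical_fov'])/2)
    return np.array([[f,0,c['cx']],[0,f,c['cy']],[0,0,1.]]),np.array([c['k1'],0,0,0,0.])
def ray(c,rc):
    k,d=K(c); p=cv2.undistortPointsIter(np.array([[[rc[1],rc[0]]]],float),k,d,None,None,(3,50,1e-9))[0,0]
    # forward model x*(1+k1 r^2)
    T=np.array(c['cam_to_world']); v=T[:3,:3]@np.array([p[0],-p[1],-1]); return T[:3,3],v/np.linalg.norm(v)
def at_z(c,rc,z):
    o,v=ray(c,rc); return o+v*(z-o[2])/v[2]
def tri(c1,p1,c2,p2):
    a,u=ray(c1,p1); b,v=ray(c2,p2)
    s=np.linalg.lstsq(np.c_[u,-v],b-a,rcond=None)[0]; x=a+u*s[0]; y=b+v*s[1]
    return (x+y)/2,np.linalg.norm(x-y)
E
python3 - <<'E'
from h import *
np.set_printoptions(precision=4,suppress=True)
s=save('side','s1.png'); t=save('top','t1.png')
for c in(s,t): print(c['vertical_fov'],c['k1'],np.array(c['cam_to_world']))
for n in ['bar_face','module','blue_face','plunger_top','tester','reel','screwdriver','bottle','jar','spare1']:
    a=landmark_of('side',n);b=landmark_of('top',n)
    print(n,[(np.round(x['point'],1),round(x['p'],2)) for x in a[:2]],[(np.round(x['point'],1),round(x['p'],2)) for x in b[:2]], tri(s,a[0]['point'],t,b[0]['point']) if a and b else '')
print(read_state()['tcp_rot'],tips_ahead)
E
```

```text
50.444364532801146 0.03010259494528216 [[ 0.7889  0.4391 -0.43   -0.045 ]
 [-0.6146  0.5625 -0.5531 -0.7344]
 [-0.001   0.7005  0.7136  1.0523]
 [ 0.      0.      0.      1.    ]]
53.75190856476432 -0.10537063831200934 [[-0.0147  0.9858 -0.1675  0.3658]
 [-0.9998 -0.0117  0.0185  0.025 ]
 [ 0.0163  0.1678  0.9857  1.1855]
 [ 0.      0.      0.      1.    ]]
bar_face [(array([249.6, 318.7]), 0.61)] [(array([253.7, 315.6]), 0.95), (array([279.2, 506.1]), 0.35)] (array([0.5374, 0.0131, 0.0291]), np.float64(0.002903601850425276))
module [(array([268.6, 284.2]), 0.7), (array([221. , 340.5]), 0.29)] [(array([297.1, 315.2]), 0.71)] (array([0.4281, 0.017 , 0.0251]), np.float64(0.0032982407757904393))
blue_face [(array([261.9, 278.5]), 0.81), (array([220.9, 338.7]), 0.64)] [(array([296. , 303.4]), 0.76)] (array([0.4307, 0.0461, 0.0243]), np.float64(0.004560548221380844))
plunger_top [(array([220.2, 340.5]), 0.71)] [(array([220.9, 322.2]), 0.69)] (array([ 0.6003, -0.0018,  0.115 ]), np.float64(0.0008864544394791783))
tester [] [(array([265.8, 314.7]), 0.84)] 
reel [(array([223.4, 295. ]), 0.9)
[... 241 characters left out ...]
13]), np.float64(0.00015489570494121423))
bottle [(array([189.9, 194.7]), 0.92), (array([222.3, 341.4]), 0.17)] [(array([311.6, 132.5]), 0.8), (array([298.2, 316.3]), 0.51)] (array([0.4002, 0.4718, 0.0065]), np.float64(0.00400985152616403))
jar [(array([164.3, 260. ]), 0.84), (array([190.2, 192.5]), 0.36)] [(array([218.5, 146.8]), 0.63)] (array([0.6325, 0.4447, 0.0139]), np.float64(0.0035749845058179685))
spare1 [(array([398.2, 426.7]), 0.77), (array([383.8, 450. ]), 0.67)] [(array([283.3, 507.8]), 0.83), (array([248.5, 504. ]), 0.65)] (array([ 0.4558, -0.4681,  0.0252]), np.float64(0.001469801756279427))
[[-0.9317  0.3633  0.    ]
 [ 0.3633  0.9317  0.    ]
 [ 0.      0.     -1.    ]] 0.019
```

Run:
```python
import cv2,numpy as np
a=cv2.imread('pics/s1.png')[180:330,220:420]; b=cv2.imread('pics/t1.png')[180:330,220:420]
cv2.imwrite('pics/c1.png',np.vstack([cv2.resize(a,None,fx=3,fy=2,interpolation=3) if 0 else cv2.resize(x,(400,300),interpolation=cv2.INTER_CUBIC) for x in(a,b)]))
cv2.imwrite('pics/c1t.png',cv2.resize(b,(800,600),interpolation=cv2.INTER_CUBIC))
```

```text
(no output)
```

View pics/c1t.png

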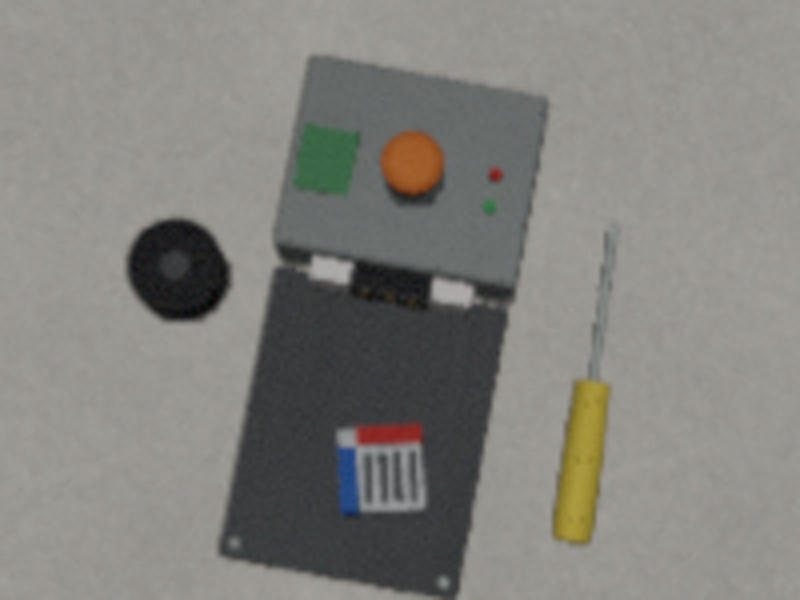

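View pics/s1.png

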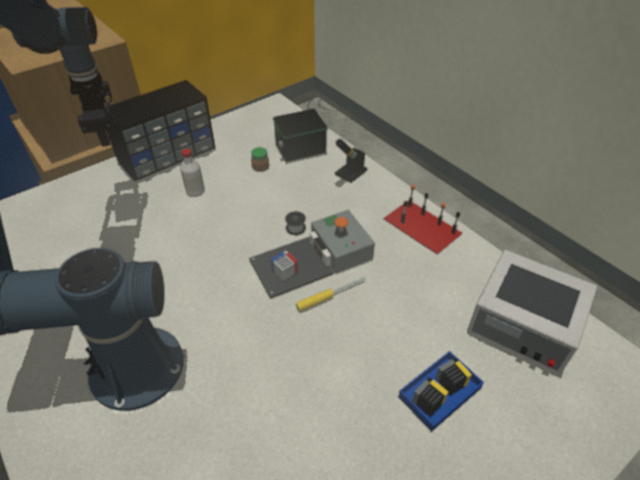

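The crop shows module top corners around (304.5,287.5)–(326.5,307) in full pixels, with red up, blue left. The tester is yawed roughly -11°, and the plunger is at (323,220). The side view agrees.

```bash
python3 - <<'E'
from h import *
np.set_printoptions(precision=4,suppress=True)
s=capture('side'); t=capture('top')
cr=lambda x,y:(180+(y+.5)/4-.5,220+(x+.5)/4-.5)
def P(l,z): return np.array([at_z(t,cr(*p),z)[:2] for p in l])
ang=lambda a:np.degrees(np.arctan2(a[1],a[0]))
H=P([(280,245),(310,57),(548,98),(516,290)],.066)
print('housing',H.tolist(),'yaw',ang(H[1]-H[0]),ang(H[2]-H[3]),ang(H[1]-H[2])-90,'sizes',np.linalg.norm(H[1]-H[0]),np.linalg.norm(H[1]-H[2]))
B=P([(220,552),(274,268),(506,308),(457,597)],.012)
print('bed',B.tolist(),'yaw',ang(B[1]-B[0]),ang(B[2]-B[3]),ang(B[0]-B[3])-90,np.linalg.norm(B[0]-B[3]))
M=P([(338,430),(422,424),(426,509),(343,515)],.058)
print('mod',M.mean(0),'yaw',ang(M[0]-M[3]),ang(M[1]-M[2]),ang(M[0]-M[1])-90,ang(M[3]-M[2])-90,np.linalg.norm(M[0]-M[1]),np.linalg.norm(M[1]-M[2]))
for n in('module','reel','plunger_top'):
  for c,k in((s,'side'),(t,'top')):
    r=trace(k,n); print(n,k,[(x['bbox'],round(x['p'],2)) for x in r[:1]])
# tester origin fit
y=np.radians(-10.5)
for d in(-11,-10.5,-10,-9.5):
  y=np.radians(d);R=np.array([[np.cos(y),-np.sin(y)],[np.sin(y),np.cos(y)]])
  m=np.array([[.039,.075],[.160,.075],[.160,-.075],[.039,-.075]]); b=np.array([[-.15,.075],[-.15,-.075]])
  o=np.vstack([H-m@R.T,B[[0,3]]-b@R.T]); print(d,o.mean(0),o.std(0)); O=o.mean(0)
  print(' plunger',O+R@[.095,0],' module in tester',R.T@(M.mean(0)-O))
E
python3 -m jog '[{"roll":0.15},{"roll":0.15}]'
```

```text
housing [[0.5624936846022468, 0.07610645613243963], [0.6788616788981933, 0.05740168209558984], [0.6515717987892188, -0.08745127678694706], [0.5334798867502882, -0.06489982676504702]] yaw -9.131508371718123 -10.811334744027011 -10.669302620932228 sizes 0.11786169296353688 0.147401211845046
bed [[0.38127182406129534, 0.11633635399591907], [0.5573780349590984, 0.08239215940353678], [0.5302492674234902, -0.0626827137558895], [0.3519600164057049, -0.028563827832348666]] yaw -10.909876551292745 -10.833606590723205 -11.436018593079865 0.14783519459825317
mod [0.4281 0.0165] yaw 2.791711755414061 1.7564960695131238 3.331349778283709 3.318613176977209 0.05011493246521335 0.05039992504640488
module side [([271.4, 248.9, 27.9, 31.3], 0.83)]
module top [([304.7, 286.9, 19.0, 23.4], 0.83)]
reel side [([283.9, 210.3, 20.7, 26.7], 0.93)]
reel top [([252.8, 238.3, 26.8, 22.8], 0.98)]
plunger_top side [([332.6, 219.2, 16.8, 11.9], 0.58)]
plunger_top top [([314.2, 211.9, 20.6, 17.3], 0.57)]
-11 [0.5106 0.0146] [0.0024 0.0023]
 plunger [ 0.6038 -0.0035]  module in tester [-0.0813 -0.0139]
-10.5 [0.5105 0.0145] [0.0027 0.0027]
 plunger [ 0.604  -0.0028]  module in tester [-0.0815 -0.013 ]
-10 [0.5105 0.0143] [0.0031 0.0034]
 plunger [ 0.6041 -0.0022]  module in tester [-0.0816 -0.0122]
-9.5 [0.5105 0.0142] [0.0036 0.0042]
 plunger [ 0.6042 -0.0015]  module in tester [-0.0817 -0.0113]$[0]: bad value
```

Run:
```python
import cv2
b=cv2.imread('pics/s1.png')[200:300,240:380]; cv2.imwrite('pics/c2.png',cv2.resize(b,(784,560),interpolation=cv2.INTER_CUBIC))
```

```text
(no output)
```

View pics/c2.png

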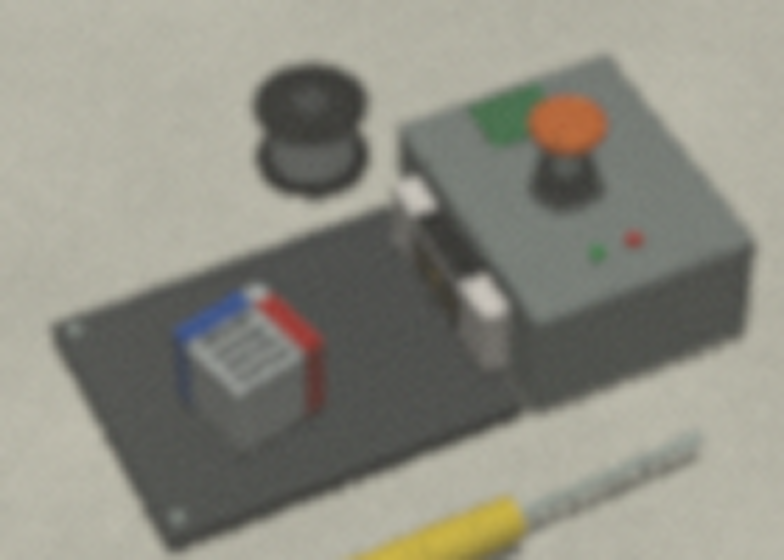

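```bash
python3 - <<'E'
from h import *
np.set_printoptions(precision=4,suppress=True)
s=capture('side'); t=capture('top')
ct=lambda x,y:(180+(y+.5)/4-.5,220+(x+.5)/4-.5)
cs=lambda x,y:(200+(y+.5)/5.6-.5,240+(x+.5)/5.6-.5)
L=[('white',(256,287),(338,430)),('blue',(180,330),(343,515)),('front',(243,393),(426,509)),('red',(324,343),(422,424)),('plunger',(568,124),(413,160)),
('HfL',(403,127),(280,245)),('HbL',(610,58),(310,57)),('HfR',(540,320),(516,290)),('HbR',(752,243),(548,98)),('BL',(55,328),(220,552)),('BR',(172,545),(457,597))]
for n,a,b in L: print(n,*tri(s,cs(*a),t,ct(*b)))
E
python3 -m jog '[{"tx":0,"ty":0,"tz":0,"roll":0.14,"jaw":1},{"tx":0,"ty":0,"tz":0,"roll":0.14,"jaw":1}]'
```

```text
white [0.4511 0.043  0.0569] 0.0018538094545816866
blue [0.4026 0.0393 0.0624] 0.0029012632073331765
front [ 0.4049 -0.0094  0.0607] 0.0014809841574984937
red [ 0.454  -0.0072  0.0594] 0.0013428995396191417
plunger [ 0.6033 -0.0028  0.1088] 0.0020767196371943904
HfL [0.5621 0.0756 0.071 ] 0.0011618797597500944
HbL [0.6804 0.057  0.0634] 0.0017914842131410342
HfR [ 0.5337 -0.065   0.071 ] 0.0021349507981961815
HbR [ 0.6501 -0.0866  0.0662] 0.003162291748483471
BL [0.3805 0.1168 0.0112] 0.001840982014996274
BR [ 0.3511 -0.0282  0.0106] 0.001970201166698366
time_s: 1.8
position: [0.227, 0.5823, 0.2416]
tcp_rot: [[-0.791, 0.611, -0.0], [0.611, 0.791, 0.0], [0.0, -0.0, -1.0]]
force: [0.7, -0.3, -0.1]
opening: 0.998
grasp_force: 0.0
```

```bash
python3 -m jog '[{"tx":0,"ty":0,"tz":0,"roll":0.124,"jaw":1},{"tx":0,"ty":0,"tz":0,"roll":0.124,"jaw":1},{"tx":0,"ty":0,"tz":0,"roll":0.124,"jaw":1},{"tx":0,"ty":0,"tz":0,"roll":0.124,"jaw":1},{"tx":0,"ty":0,"tz":0,"roll":0.124,"jaw":1},{"tx":0,"ty":0,"tz":0,"roll":0.124,"jaw":1},{"tx":0,"ty":0,"tz":0,"roll":0.12,"jaw":1}]'
python3 -m jog '[{"tx":-3.6,"ty":1.08,"tz":0,"roll":0,"jaw":1},{"tx":-3.6,"ty":1.08,"tz":0,"roll":0,"jaw":1},{"tx":-3.6,"ty":1.08,"tz":0,"roll":0,"jaw":1},{"tx":-3.6,"ty":1.08,"tz":0,"roll":0,"jaw":1},{"tx":-3.6,"ty":1.08,"tz":0,"roll":0,"jaw":1},{"tx":-3.6,"ty":1.08,"tz":0,"roll":0,"jaw":1},{"tx":-3.6,"ty":1.08,"tz":0,"roll":0,"jaw":1},{"tx":-3.6,"ty":1.08,"tz":0,"roll":0,"jaw":1}]'
python3 -m jog '[{"tx":-3.6,"ty":1.08,"tz":0,"roll":0,"jaw":1},{"tx":-3.6,"ty":1.08,"tz":0,"roll":0,"jaw":1},{"tx":-3.6,"ty":1.08,"tz":0,"roll":0,"jaw":1},{"tx":-3.6,"ty":1.08,"tz":0,"roll":0,"jaw":1},{"tx":-3.6,"ty":1.08,"tz":0,"roll":0,"jaw":1},{"tx":-3.6,"ty":1.08,"tz":0,"roll":0,"jaw":1},{"tx":-3.6,"ty":1.08,"tz":0,"roll":0,"jaw":1},{"tx":0,"ty":0,"tz":0,"roll":0,"jaw":1}]'
```

```text
time_s: 2.5
position: [0.227, 0.5823, 0.2416]
tcp_rot: [[-0.05, 0.999, 0.0], [0.999, 0.05, -0.0], [-0.0, 0.0, -1.0]]
force: [-0.9, 0.3, -0.1]
opening: 1.0
grasp_force: 0.0
time_s: 3.3
position: [0.3296, 0.2982, 0.2418]
tcp_rot: [[-0.055, 0.998, 0.001], [0.998, 0.055, 0.0], [0.0, 0.001, -1.0]]
force: [1.5, -0.2, 0.7]
opening: 0.999
grasp_force: 0.0
time_s: 4.1
position: [0.4213, 0.0483, 0.2421]
tcp_rot: [[-0.05, 0.999, 0.004], [0.999, 0.05, -0.002], [-0.002, 0.004, -1.0]]
force: [-0.1, 0.7, 0.1]
opening: 0.999
grasp_force: 0.0
```

```bash
python3 -m jog '[{"tx":-1.6,"ty":0.26,"tz":0,"roll":0,"jaw":1},{"tx":-1.6,"ty":0.26,"tz":0,"roll":0,"jaw":1},{"tx":0,"ty":0,"tz":3.5,"roll":0,"jaw":1},{"tx":0,"ty":0,"tz":3.5,"roll":0,"jaw":1},{"tx":0,"ty":0,"tz":3.5,"roll":0,"jaw":1},{"tx":0,"ty":0,"tz":0,"roll":0,"jaw":1}]'
python3 - <<'E'
from h import *
a=save('top','t2.png')['img'];b=save('side','s2.png')['img']
f=lambda x:cv2.resize(x[200:340,240:380],(400,400),interpolation=cv2.INTER_CUBIC)
cv2.imwrite('pics/c3.png',np.hstack([f(a),f(b)])[:,:,::-1])
E
```

```text
time_s: 4.7
position: [0.4224, 0.0214, 0.1336]
tcp_rot: [[-0.055, 0.998, -0.009], [0.998, 0.055, 0.002], [0.003, -0.009, -1.0]]
force: [-1.2, -0.5, 0.1]
opening: 1.001
grasp_force: 0.0
```

View pics/c3.png

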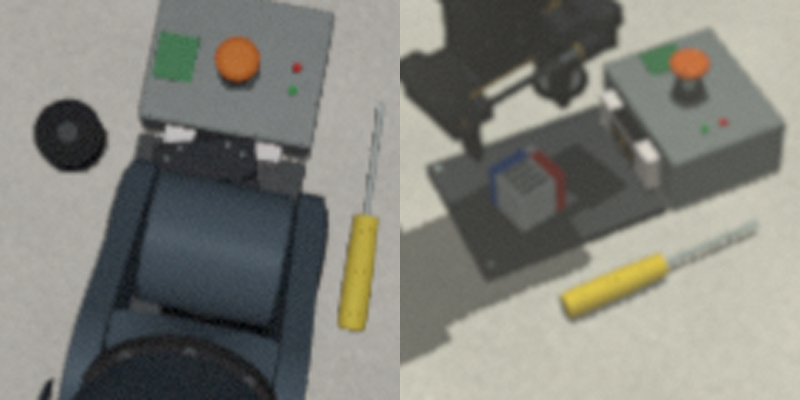

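The arm hides the module from the top. The side view shows the open fingers hovering over the module, with nothing in the way.

```bash
python3 -m jog '[{"tx":0,"ty":0,"tz":0,"roll":0,"jaw":1}]'
```

```text
time_s: 4.9
position: [0.4265, 0.0205, 0.138]
tcp_rot: [[-0.055, 0.998, 0.003], [0.998, 0.055, -0.001], [-0.001, 0.003, -1.0]]
force: [0.2, 0.1, 0.1]
opening: 1.003
grasp_force: 0.0
```

```bash
python3 -m jog '[{"tx":-0.4,"ty":0.15,"tz":0,"roll":0,"jaw":1},{"tx":0,"ty":0,"tz":2.5,"roll":0,"jaw":1},{"tx":0,"ty":0,"tz":2.5,"roll":0,"jaw":1},{"tx":0,"ty":0,"tz":2.5,"roll":0,"jaw":1},{"tx":0,"ty":0,"tz":1.5,"roll":0,"jaw":1},{"tx":0,"ty":0,"tz":0,"roll":0,"jaw":1},{"tx":0,"ty":0,"tz":0,"roll":0,"jaw":1}]'
python3 -m jog '[{"tx":0,"ty":0,"tz":0,"roll":0,"jaw":0.3},{"tx":0,"ty":0,"tz":0,"roll":0,"jaw":0.3},{"tx":0,"ty":0,"tz":0,"roll":0,"jaw":0.3},{"tx":0,"ty":0,"tz":0,"roll":0,"jaw":0.3},{"tx":0,"ty":0,"tz":0,"roll":0,"jaw":0.3}]'
```

```text
time_s: 5.6
position: [0.428, 0.0162, 0.0474]
tcp_rot: [[-0.055, 0.998, 0.002], [0.998, 0.055, -0.0], [-0.001, 0.002, -1.0]]
force: [0.4, -0.3, 0.4]
opening: 0.998
grasp_force: 0.0
time_s: 6.1
position: [0.4272, 0.0164, 0.0468]
tcp_rot: [[-0.055, 0.998, 0.0], [0.998, 0.055, -0.0], [-0.0, 0.0, -1.0]]
force: [0.3, -0.3, -0.2]
opening: 0.629
grasp_force: 0.0
```

```bash
python3 -m jog '[{"tx":0,"ty":0,"tz":0,"roll":0,"jaw":0.3},{"tx":0,"ty":0,"tz":0,"roll":0,"jaw":0.3},{"tx":0,"ty":0,"tz":0,"roll":0,"jaw":0.3}]'
```

```text
time_s: 6.4
position: [0.4274, 0.0164, 0.0467]
tcp_rot: [[-0.055, 0.998, 0.001], [0.998, 0.055, -0.0], [-0.0, 0.001, -1.0]]
force: [0.8, 0.3, 2.9]
opening: 0.57
grasp_force: 29.9
```

```bash
python3 -m jog '[{"tx":0,"ty":0,"tz":-1,"roll":0,"jaw":0.3},{"tx":0,"ty":0,"tz":-1,"roll":0.13,"jaw":0.3},{"tx":0,"ty":0,"tz":0,"roll":0.13,"jaw":0.3},{"tx":0,"ty":0,"tz":0,"roll":0.13,"jaw":0.3},{"tx":0,"ty":0,"tz":0,"roll":0.13,"jaw":0.3},{"tx":0,"ty":0,"tz":0,"roll":0.13,"jaw":0.3},{"tx":0,"ty":0,"tz":0,"roll":0.13,"jaw":0.3},{"tx":0,"ty":0,"tz":0,"roll":0.13,"jaw":0.3}]'
python3 -m jog '[{"tx":0,"ty":0,"tz":0,"roll":0.13,"jaw":0.3},{"tx":0,"ty":0,"tz":0,"roll":0.13,"jaw":0.3},{"tx":0,"ty":0,"tz":0,"roll":0.13,"jaw":0.3},{"tx":0,"ty":0,"tz":0,"roll":0.13,"jaw":0.3},{"tx":0,"ty":0,"tz":0,"roll":0.13,"jaw":0.3},{"tx":0,"ty":0,"tz":0,"roll":0.13,"jaw":0.3},{"tx":0,"ty":0,"tz":0,"roll":0.12,"jaw":0.3},{"tx":0,"ty":0,"tz":0,"roll":0,"jaw":0.3}]'
python3 -m jog '[{"tx":0,"ty":0,"tz":0,"roll":0,"jaw":0.3},{"tx":0,"ty":0,"tz":0,"roll":0,"jaw":0.3}]'
python3 - <<'E'
from h import *
b=save('side','s3.png')['img']
cv2.imwrite('pics/c4.png',cv2.resize(b[200:310,240:380],(700,550),interpolation=cv2.INTER_CUBIC)[:,:,::-1])
E
```

```text
time_s: 7.2
position: [0.4266, 0.0165, 0.0668]
tcp_rot: [[0.758, 0.652, -0.001], [0.652, -0.758, 0.0], [-0.001, -0.001, -1.0]]
force: [0.1, 0.3, -2.2]
opening: 0.57
grasp_force: 29.9
time_s: 8.0
position: [0.4267, 0.0165, 0.0668]
tcp_rot: [[0.983, -0.183, -0.001], [-0.183, -0.983, 0.0], [-0.001, -0.0, -1.0]]
force: [0.7, 0.6, -1.5]
opening: 0.57
grasp_force: 29.9
time_s: 8.2
position: [0.427, 0.0165, 0.0666]
tcp_rot: [[0.983, -0.182, -0.0], [-0.182, -0.983, 0.0], [-0.0, 0.0, -1.0]]
force: [-1.0, -0.6, -1.8]
opening: 0.568
grasp_force: 29.9
```

View pics/c4.png

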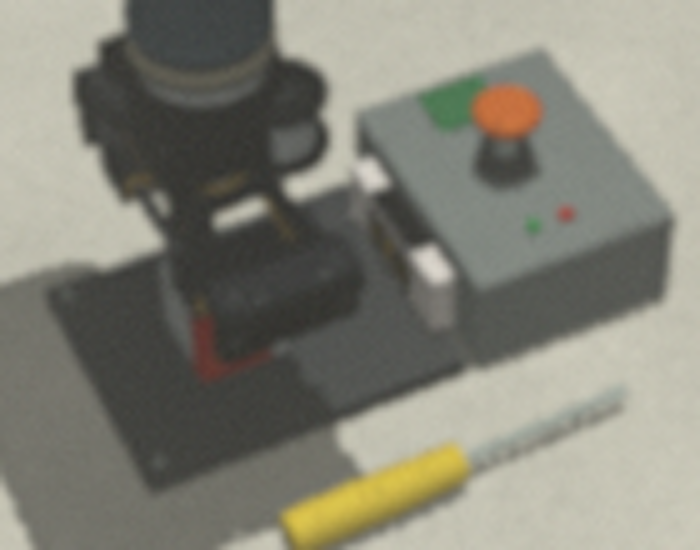

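Red now faces -y, so blue faces the bar. The dark bar-shaped part is the gripper body, at a clear height.

```bash
python3 -m jog '[{"tx":1.75,"ty":-0.33,"tz":0,"roll":0,"jaw":0.3},{"tx":1.75,"ty":-0.33,"tz":0,"roll":0,"jaw":0.3},{"tx":1.75,"ty":-0.33,"tz":0,"roll":0,"jaw":0.3},{"tx":1.75,"ty":-0.33,"tz":0,"roll":0,"jaw":0.3},{"tx":0,"ty":0,"tz":1,"roll":0,"jaw":0.3},{"tx":0,"ty":0,"tz":0.9,"roll":0,"jaw":0.3},{"tx":0,"ty":0,"tz":0,"roll":0,"jaw":0.3},{"tx":0,"ty":0,"tz":0,"roll":0,"jaw":0.3}]'
python3 -m jog '[{"tx":0.2,"ty":0,"tz":0,"roll":0,"jaw":0.3},{"tx":0.2,"ty":0,"tz":0,"roll":0,"jaw":0.3},{"tx":0.2,"ty":0,"tz":0,"roll":0,"jaw":0.3},{"tx":0,"ty":0,"tz":0,"roll":0,"jaw":0.3}]'
python3 -m jog '[{"tx":0.2,"ty":0,"tz":0,"roll":0,"jaw":0.3},{"tx":0,"ty":0,"tz":0,"roll":0,"jaw":0.3}]'
python3 -m jog '[{"tx":0.2,"ty":0,"tz":0,"roll":0,"jaw":0.3},{"tx":0,"ty":0,"tz":0,"roll":0,"jaw":0.3}]'
```

```text
time_s: 9.05
position: [0.4961, 0.0169, 0.0467]
tcp_rot: [[0.983, -0.183, -0.004], [-0.183, -0.983, 0.001], [-0.004, 0.0, -1.0]]
force: [0.3, -0.0, -3.2]
opening: 0.574
grasp_force: 29.9
time_s: 9.45
position: [0.5048, 0.0153, 0.0477]
tcp_rot: [[0.983, -0.183, 0.001], [-0.183, -0.983, -0.0], [0.001, 0.0, -1.0]]
force: [-0.6, 0.5, -3.6]
opening: 0.573
grasp_force: 29.9
time_s: 9.65
position: [0.5067, 0.015, 0.0476]
tcp_rot: [[0.983, -0.183, 0.001], [-0.183, -0.983, -0.0], [0.001, 0.0, -1.0]]
force: [0.0, -0.1, -1.9]
opening: 0.576
grasp_force: 29.9
time_s: 9.85
position: [0.5076, 0.0149, 0.0475]
tcp_rot: [[0.983, -0.183, -0.002], [-0.183, -0.983, 0.0], [-0.002, -0.0, -1.0]]
force: [-0.7, 0.8, -2.3]
opening: 0.57
grasp_force: 29.9
```

```bash
python3 -m jog '[{"tx":0.15,"ty":0,"tz":0,"roll":0,"jaw":0.3},{"tx":0,"ty":0,"tz":0,"roll":0,"jaw":0.3}]'
python3 -m jog '[{"tx":0.15,"ty":0,"tz":0,"roll":0,"jaw":0.3},{"tx":0,"ty":0,"tz":0,"roll":0,"jaw":0.3}]'
```

```text
time_s: 10.05
position: [0.5076, 0.0149, 0.0473]
tcp_rot: [[0.983, -0.183, -0.004], [-0.183, -0.983, 0.001], [-0.005, -0.0, -1.0]]
force: [-4.2, 1.3, 0.8]
opening: 0.574
grasp_force: 29.9
time_s: 10.25
position: [0.5077, 0.015, 0.0471]
tcp_rot: [[0.983, -0.183, -0.007], [-0.183, -0.983, 0.001], [-0.008, -0.0, -1.0]]
force: [-6.6, 0.9, 0.8]
opening: 0.571
grasp_force: 30.0
```

```bash
python3 -m jog '[{"tx":0,"ty":0,"tz":0.05,"roll":0,"jaw":0.3},{"tx":0,"ty":0,"tz":0,"roll":0,"jaw":0.3}]'
python3 -m jog '[{"tx":0,"ty":0,"tz":0,"roll":0,"jaw":0.85},{"tx":0,"ty":0,"tz":0,"roll":0,"jaw":0.85},{"tx":0,"ty":0,"tz":0,"roll":0,"jaw":0.85},{"tx":0,"ty":0,"tz":0,"roll":0,"jaw":0.85},{"tx":0,"ty":0,"tz":0,"roll":0,"jaw":0.85},{"tx":0,"ty":0,"tz":0,"roll":0,"jaw":0.85}]'
python3 -m jog '[{"tx":0,"ty":0,"tz":-2,"roll":0,"jaw":0.85},{"tx":0,"ty":0,"tz":-3,"roll":0,"jaw":0.85},{"tx":0,"ty":0,"tz":-4,"roll":0,"jaw":0.85},{"tx":0,"ty":0,"tz":-4,"roll":0,"jaw":0.85},{"tx":-2,"ty":0,"tz":-3,"roll":0,"jaw":0.5},{"tx":-4,"ty":0,"tz":0,"roll":0,"jaw":0},{"tx":-4,"ty":0,"tz":0,"roll":0,"jaw":0},{"tx":0,"ty":0,"tz":0,"roll":0,"jaw":0}]'
python3 - <<'E'
from h import *
b=save('side','s4.png')['img'];a=save('top','t4.png')['img']
cv2.imwrite('pics/c5.png',np.hstack([cv2.resize(x[190:310,260:380],(400,400),interpolation=cv2.INTER_CUBIC) for x in (a,b)])[:,:,::-1])
E
```

```text
time_s: 10.45
position: [0.5077, 0.015, 0.0466]
tcp_rot: [[0.983, -0.183, -0.007], [-0.183, -0.983, 0.001], [-0.007, -0.0, -1.0]]
force: [-6.2, 1.2, 0.3]
opening: 0.569
grasp_force: 30.0
time_s: 11.05
position: [0.5114, 0.0141, 0.0471]
tcp_rot: [[0.983, -0.183, 0.001], [-0.183, -0.983, -0.0], [0.001, 0.0, -1.0]]
force: [0.9, -0.1, 0.4]
opening: 0.85
grasp_force: 0.0
time_s: 11.85
position: [0.4051, 0.0344, 0.2065]
tcp_rot: [[0.983, -0.182, -0.009], [-0.182, -0.983, 0.002], [-0.009, -0.0, -1.0]]
force: [-0.0, -0.1, -1.4]
opening: 0.571
grasp_force: 0.0
```

View pics/c5.png

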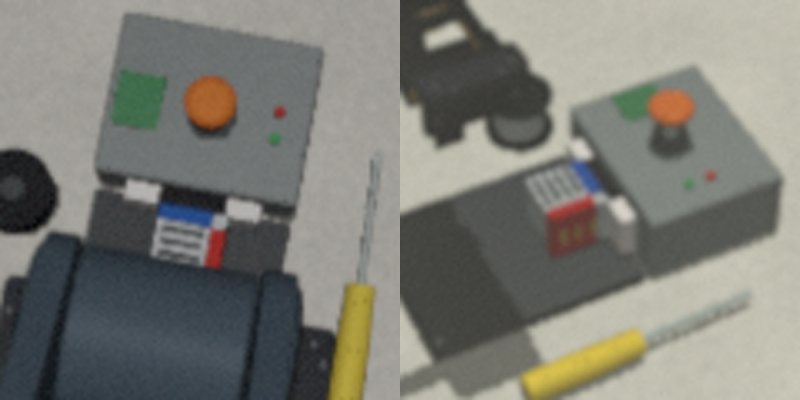

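The module stands against the bar with blue facing it, lined up with the black patch, and the plunger is up. I'll check the gap numerically before pressing.

Run:
```python
from h import *
np.set_printoptions(precision=4,suppress=True)
t=capture('top'); s=capture('side'); im=t['img'].astype(int)
ax=np.array([.983,-.184]); ay=np.array([.184,.983])
# blue band pixels
b=(im[:,:,2]-im[:,:,0]>45); b[:,:295]=0;b[:,335:]=0;b[:240]=0;b[:275,:]&=True;b[275:]=0
q=np.argwhere(b); P=np.array([at_z(t,p,.058)[:2] for p in q]); u=P@ax;v=P@ay
(c,(w,h),a)=cv2.minAreaRect((P*1000).astype(np.float32)); print('blue rect mm',c,w,h,a)
# profile along ax at several v for module: project positions at heights
k,d=K(t);T=np.array(t['cam_to_world'])
def pix(X):
    x=np.linalg.inv(T)@np.r_[X,1]; p=np.array([[[x[0]/-x[2],-x[1]/-x[2],1]]]);return cv2.projectPoints(p,np.zeros(3),np.zeros(3),k,d)[0][0,0]
O=np.array([.5077,.015])  # origin as felt
for n,yy in(('module',-.012),('module',.005),('white bar',.037)):
  print(n,[(int(1000*xx),im[int(round(p[1])),int(round(p[0]))].tolist()) for xx in np.arange(.008,.046,.002) for p in[pix(np.r_[O+ax*xx+ay*yy,.058 if n=='module' else .052])]])
for nm in('plunger_top','blue_face','module','bar_face'):
  l=landmark_of('top',nm);m=landmark_of('side',nm)
  if l and m:
    X,e=tri(t,l[0]['point'],s,m[0]['point']); r=X[:2]-O; print(nm,X,e,'tester',r@ax,r@ay)
```

```text
blue rect mm (531.674560546875, 15.276809692382812) 38.356712341308594 11.590943336486816 79.73836517333984
module [(8, [145, 144, 146]), (10, [138, 138, 139]), (12, [138, 138, 139]), (14, [142, 142, 144]), (16, [107, 113, 123]), (18, [61, 84, 129]), (20, [49, 80, 136]), (22, [49, 80, 136]), (24, [38, 75, 133]), (26, [35, 72, 130]), (28, [31, 55, 92]), (30, [29, 33, 46]), (32, [30, 31, 36]), (34, [32, 30, 35]), (36, [28, 27, 29]), (38, [30, 30, 32]), (40, [39, 43, 40]), (42, [71, 74, 76]), (44, [71, 74, 76])]
module [(8, [131, 134, 136]), (10, [98, 101, 102]), (12, [119, 121, 123]), (14, [119, 121, 123]), (16, [123, 128, 135]), (18, [85, 101, 138]), (20, [41, 75, 134]), (22, [40, 77, 137]), (24, [40, 77, 137]), (26, [41, 74, 133]), (28, [32, 58, 100]), (30, [27, 39, 54]), (32, [31, 32, 34]), (34, [31, 32, 34]), (36, [33, 34, 36]), (38, [31, 32, 31]), (40, [27, 26, 30]), (42, [54, 54, 56]), (44, [89, 92, 93])]
white bar [(8, [59, 62, 64]), (10, [59, 61, 61]), (12, [60, 61, 64]), (14, [60, 61, 64]), (16, [61, 62, 64]), (18, [62, 64, 64]), (20, [63, 66, 65]), (22, [72, 71, 71]), (24, [72, 71, 71]), (26, [80, 78, 77]), (28, [116, 112, 112]), (30, [160, 159, 158]), (32, [179, 177, 176]), (34, [179, 177, 176]), (36, [179, 176, 175]), (38, [179, 176, 175]), (40, [172, 169, 168]), (42, [124, 123, 123]), (44, [124, 123, 123])]
plunger_top [0.6035 0.0029 0.1161] 0.0035627202713743914 tester 0.09642595255228403 0.005768894269311962
blue_face [0.5362 0.0093 0.0325] 0.0034606602957381687 tester 0.029096241010882356 -0.0003707933878971878
module [0.5065 0.0132 0.0189] 0.006280037865169705 tester -0.0008785956500623976 -0.0020328449040351274
bar_face [0.5363 0.0094 0.0264] 0.009942445155967695 tester 0.02914971371595474 -0.00022317418024780065
```

Flush confirmed: the blue edge and the bar edge both read 28 mm, and the module is square within about 0.5°. The plunger is next.

```bash
python3 -m jog '[{"tx":3.5,"ty":0,"tz":0,"roll":0,"jaw":0},{"tx":3.5,"ty":0,"tz":0,"roll":0,"jaw":0},{"tx":3.5,"ty":0,"tz":0,"roll":0,"jaw":0},{"tx":3.5,"ty":0,"tz":0,"roll":0,"jaw":0},{"tx":3.5,"ty":0,"tz":0,"roll":0,"jaw":0},{"tx":2.5,"ty":0,"tz":0,"roll":0,"jaw":0},{"tx":0,"ty":0,"tz":0,"roll":0,"jaw":0},{"tx":0,"ty":0,"tz":0,"roll":0,"jaw":0}]'
python3 -m jog '[{"tx":0,"ty":0,"tz":0,"roll":0,"jaw":0}]'
```

```text
time_s: 13.25
position: [0.6087, -0.004, 0.2063]
tcp_rot: [[0.983, -0.183, -0.002], [-0.183, -0.983, 0.001], [-0.002, -0.0, -1.0]]
force: [-0.8, 0.4, 0.8]
opening: 0.006
grasp_force: 0.0
time_s: 13.35
position: [0.6077, -0.0036, 0.2066]
tcp_rot: [[0.983, -0.183, -0.003], [-0.183, -0.983, 0.001], [-0.003, -0.0, -1.0]]
force: [-1.0, -0.2, 0.2]
opening: 0.007
grasp_force: 0.0
```

```bash
python3 -m jog '[{"tx":-0.5,"ty":0,"tz":2,"roll":0,"jaw":0},{"tx":0,"ty":0,"tz":2.5,"roll":0,"jaw":0},{"tx":0,"ty":0,"tz":2,"roll":0,"jaw":0},{"tx":0,"ty":0,"tz":0,"roll":0,"jaw":0},{"tx":0,"ty":0,"tz":0,"roll":0,"jaw":0}]'
python3 -m jog '[{"tx":0,"ty":0,"tz":0.5,"roll":0,"jaw":0},{"tx":0,"ty":0,"tz":0.5,"roll":0,"jaw":0},{"tx":0,"ty":0,"tz":0,"roll":0,"jaw":0}]'
python3 -m jog '[{"tx":0,"ty":0,"tz":0.3,"roll":0,"jaw":0},{"tx":0,"ty":0,"tz":0.3,"roll":0,"jaw":0},{"tx":0,"ty":0,"tz":0,"roll":0,"jaw":0}]'
```

```text
time_s: 13.85
position: [0.6037, -0.0029, 0.1423]
tcp_rot: [[0.983, -0.183, -0.001], [-0.183, -0.983, 0.0], [-0.001, -0.0, -1.0]]
force: [0.5, 0.9, -0.7]
opening: 0.006
grasp_force: 0.0
time_s: 14.15
position: [0.6043, -0.0031, 0.132]
tcp_rot: [[0.983, -0.183, -0.0], [-0.183, -0.983, 0.0], [-0.0, -0.0, -1.0]]
force: [0.1, -0.5, -0.4]
opening: 0.004
grasp_force: 0.0
time_s: 14.45
position: [0.6049, -0.0032, 0.1262]
tcp_rot: [[0.983, -0.183, 0.001], [-0.183, -0.983, -0.0], [0.001, -0.0, -1.0]]
force: [0.8, 0.2, 2.5]
opening: 0.003
grasp_force: 1.3
```

Contact at the expected height. I'll press on to the stop.

```bash
python3 -m jog '[{"tx":0,"ty":0,"tz":0.4,"roll":0,"jaw":0},{"tx":0,"ty":0,"tz":0.4,"roll":0,"jaw":0},{"tx":0,"ty":0,"tz":0,"roll":0,"jaw":0}]'
python3 -m jog '[{"tx":0,"ty":0,"tz":0.2,"roll":0,"jaw":0},{"tx":0,"ty":0,"tz":0.2,"roll":0,"jaw":0},{"tx":0,"ty":0,"tz":0,"roll":0,"jaw":0},{"tx":0,"ty":0,"tz":0,"roll":0,"jaw":0}]'
```

```text
time_s: 14.75
position: [0.605, -0.0033, 0.118]
tcp_rot: [[0.983, -0.183, 0.001], [-0.183, -0.983, -0.0], [0.001, -0.0, -1.0]]
force: [0.4, 0.1, 5.7]
opening: 0.004
grasp_force: 2.6
time_s: 15.15
position: [0.6051, -0.0032, 0.1172]
tcp_rot: [[0.983, -0.183, 0.002], [-0.183, -0.983, -0.001], [0.002, 0.0, -1.0]]
force: [-4.3, 0.1, 19.3]
opening: 0.004
grasp_force: 10.0
```

```bash
python3 -m jog '[{"tx":0,"ty":0,"tz":0,"roll":0,"jaw":0},{"tx":0,"ty":0,"tz":-0.6,"roll":0,"jaw":0},{"tx":0,"ty":0,"tz":-1,"roll":0,"jaw":0},{"tx":0,"ty":0,"tz":-3,"roll":0,"jaw":0},{"tx":0,"ty":0,"tz":-4,"roll":0,"jaw":0},{"tx":0,"ty":0,"tz":-4,"roll":0,"jaw":0},{"tx":0,"ty":0,"tz":0,"roll":0,"jaw":0},{"tx":0,"ty":0,"tz":0,"roll":0,"jaw":0}]'
python3 -m jog '[{"tx":0,"ty":-4,"tz":0,"roll":0,"jaw":0},{"tx":0,"ty":-4,"tz":0,"roll":0,"jaw":0},{"tx":0,"ty":-4,"tz":0,"roll":0,"jaw":0},{"tx":0,"ty":-4,"tz":0,"roll":0,"jaw":0},{"tx":0,"ty":-4,"tz":0,"roll":0,"jaw":0},{"tx":0,"ty":-4,"tz":0,"roll":0,"jaw":0},{"tx":0,"ty":0,"tz":0,"roll":0,"jaw":0},{"tx":0,"ty":0,"tz":0,"roll":0,"jaw":0}]'
python3 - <<'E'
from h import *
b=save('side','s5.png')['img'];a=save('top','t5.png')['img']
cv2.imwrite('pics/c6.png',np.hstack([cv2.resize(x[190:310,260:380],(400,400),interpolation=cv2.INTER_CUBIC) for x in (a,b)])[:,:,::-1])
E
```

```text
time_s: 15.95
position: [0.6043, -0.0032, 0.2405]
tcp_rot: [[0.983, -0.183, 0.001], [-0.183, -0.983, -0.0], [0.001, 0.0, -1.0]]
force: [0.2, -0.2, -0.5]
opening: 0.006
grasp_force: 0.0
time_s: 16.75
position: [0.6468, 0.2334, 0.2371]
tcp_rot: [[0.983, -0.181, -0.005], [-0.181, -0.983, -0.002], [-0.005, 0.003, -1.0]]
force: [0.0, -1.0, -0.2]
opening: 0.004
grasp_force: 0.0
```

View pics/c6.png

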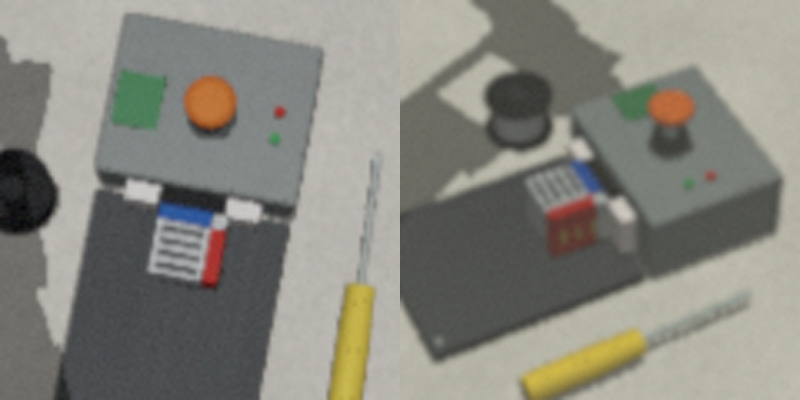

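The module is square, with its blue face against the patch. The plunger is back up, and the reel and screwdriver are unmoved.

```bash
python3 -c "
from rig import hand_in; print(hand_in())"
```

```text
the job is handed in; nothing more can be done
None
```

The module now stands with its blue face flush against the contact bar and centred on the patch; after letting go of it I pressed the plunger to its stop, it came back up, and the job was handed in at about 17 s, though the hand-in returned no verdict.

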